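# Index a riveting dial to its third stop and hold it

### The job

Seat the loose folded clip, open side up, fully down in the nest of the riveting dial and let go of it; then take the dial by its black bar knob and turn it clockwise, counting the clicks, to the third stop, where the clip stands under the rivet guide. Do not run on past the third stop, and finish still gripping the knob, holding the dial steady there for the rivet to be driven. Leave the tub, hammer, bottle and rivet tin where they are.

Things in the scene. Friction and masses are not known exactly. Their poses are not given: they have to be found in the camera images.
- clip: The only loose clip outside the tub: a U-channel folded from 3 mm bright steel, 34 mm long (its x), 24 mm wide over its two upright flanges (its y), 24 mm high, open at the top and both ends, about 45 g. It lies on its base on the table to the robot's right. Origin: centre of its underside, z up. A half turn about z makes no difference. Grip it across the 24 mm.
- nest: Pocket for the clip on the dial: four low dark steel rails, 2 mm clear of the clip's sides, flared lips up to 13 mm above the pocket floor at the ends, 9 mm at the sides (keep fingertips above 10 mm). Origin: centre of the floor, the dial's top face, 36 mm above the table, 75 mm from the dial's axis. x points outward along the radius, as the clip's length must lie; z up. Turns with the dial.
- knob: Black bar knob on the dial's axis, turning with the dial: grip bar 54 mm long (its x), 14 mm thick (its y), 30 mm high, from 32 to 62 mm above this origin, on a 20 mm steel stem and a 48 mm round foot 8 mm high. Origin: on the dial's axis at the dial's top face, 36 mm above the table (bar top at 98 mm); z up. Grip the bar across its 14 mm from above.
- knob_grip (a point): Point on the dial's axis, in the knob's bar, 12 mm below the bar's top (86 mm above the table).
- guide_mouth (a point): Lower mouth of the rivet guide, a 16 mm steel bush in a fixed grey arm over the dial: 70 mm above the table, 75 mm from the dial's axis. Arm 26 mm wide, its top at 92 mm, the bush's top at 100 mm; it runs outward to a post 122 to 154 mm from the axis. The seated clip (top at 60 mm) passes 10 mm below it and stands exactly under it at the third stop.
- dial (a joint): Turn of the dial, rad, clockwise from above; -0.05 to 1.72. Starts in a smooth loading arc, 0.00 to 0.22. Its detent roller tops a lobe at 0.42, 0.76, 1.10, 1.44 and clicks home in the first stop at 0.59, second 0.93, THIRD 1.27, fourth 1.61 (one to four punched dots). A lobe resists by about 0.2 N m, then past its top draws the dial on as hard; let go in a stop, the dial settles to 0.02.
- fixture: The fixed riveting fixture: steel base plate 12 mm thick, reaching from -115 to 190 mm in its x and -115 to 170 mm in its y, carrying the aluminium dial (196 mm disc, top at 36 mm) and, beyond the dial on its +x, the detent housing (top at 46 mm) with its spring roller; rivet guide post on its +y. Origin: on the dial's axis at table height.
- tub: Bystander: round clear plastic tub of clips, 124 mm across, 55 mm high. Origin: centre of its underside.
- mallet: Bystander: small hammer lying on the table, 240 mm long. Origin within its length, on the table.
- bottle: Bystander: clear water bottle with green cap, 64 mm across, 200 mm high. Origin: centre of its underside.
- rivet_tin: Bystander: low round aluminium tin of rivets, 72 mm across, 30 mm high. Origin: centre of its underside.

How it is judged:
On the way, in this order (a step that is already met when the one before it is completed fails the run):
1. the clip is seated in the nest and let go, the dial still in its loading arc (x of clip in the frame of nest between -0.004 and 0.004 m and y of clip in the frame of nest between -0.004 and 0.004 m and z of clip in the frame of nest between -0.002 and 0.0025 m and angle between clip's own z axis and vertical below 0.1 rad and angle between the x axis of clip and the x axis of nest, either way round below 0.2 rad and contact force between the fingers and clip below 0.5 N and value of joint dial below 0.42 rad), for 0.2 s.
2. the dial passes its second stop with the knob in the fingers and the clip in the nest (x of clip in the frame of nest between -0.004 and 0.004 m and y of clip in the frame of nest between -0.004 and 0.004 m and z of clip in the frame of nest between -0.002 and 0.0025 m and angle between clip's own z axis and vertical below 0.1 rad and angle between the x axis of clip and the x axis of nest, either way round below 0.2 rad and value of joint dial between 0.76 and 1.1 rad and contact force between the fingers and knob above 3 N), for 0.04 s.
At the end, for the whole second after the job is handed in: Dial at rest within 0.06 rad of the third stop (1.27), fingers gripping the knob (over 5 N); clip free of the fingers, upright, along the nest, within 4 mm of its middle and 2.5 mm of its floor, within 8 mm of the guide's axis; tub, hammer, bottle and tin within 30 mm of their places (x of clip in the frame of nest between -0.004 and 0.004 m and y of clip in the frame of nest between -0.004 and 0.004 m and z of clip in the frame of nest between -0.002 and 0.0025 m and angle between clip's own z axis and vertical below 0.1 rad and angle between the x axis of clip and the x axis of nest, either way round below 0.2 rad and contact force between the fingers and clip below 0.5 N and value of joint dial between 1.21 and 1.33 rad and velocity of joint dial between -0.05 and 0.05 rad/s and contact force between the fingers and knob above 5 N and horizontal distance between clip and guide_mouth below 0.008 m and linear speed of clip below 0.02 m/s and distance of each of tub, mallet, bottle, rivet_tin from where it was at the start of the episode below 0.03 m); the arm keeps its last pose, push and grip.
It fails at once if the dial is turned on past its third stop, over the next lobe (value of joint dial above 1.44 rad).
It fails at once if the tub of clips is moved (distance of tub from where it was at the start of the episode above 0.03 m).
It fails at once if the hammer is moved (distance of mallet from where it was at the start of the episode above 0.03 m).
It fails at once if the bottle is moved (distance of bottle from where it was at the start of the episode above 0.03 m).
It fails at once if the rivet tin is moved (distance of rivet_tin from where it was at the start of the episode above 0.03 m).
It also fails if it takes over 64 s, if anything falls off the work surface, if the arm or the gripper's body presses on something with over 40 N, if the wrist force passes 120 N, or if a joint passes its speed limit or range.

### The arm

A 7-joint arm with a two-finger parallel gripper is mounted at the origin on the work surface. World frame = base frame: x ahead of the robot, y to its left, z up, the work surface at z = 0. Lengths are in m, angles in rad, forces in N, time in s.
With the tool pointing down it reaches from about 0.4 to 0.85 m from the base axis. Payload 10.4 kg.
Tool frame: the origin (TCP) lies on the centre line of the jaws, within the pads' length; the fingertips stand 22 mm ahead of it and the grasp point (between the pads) lies 3 mm ahead of it; z points along the fingers, y is the line along which they close (so a half turn about z gives the same grasp; the last joint's range is limited). The gripper opens to 87 mm and grips with 3 to 60 N. Pads are 19 mm wide; open, the fingers measure 117 mm over their backs; the gripper's body (75 mm by 190 mm) begins 51 mm behind the grasp point.
Start: joints at [-1.284, 0.332, -0.065, 1.46, 0.022, 1.35, -0.088], TCP at [0.191, 0.595, 0.245] pointing down, gripper open.
Joint ranges: [-2.6, 2.6], [-0.5, 2.12], [-1.47, 1.34], [0.16, 2.42], [-1.27, 4.41], [0.06, 2.06], [-2.6, 2.6]. Speed limits (rad/s): [2.22, 2.22, 2.79, 2.79, 3.14, 3.14, 3.14].

### API

Orientations are given as a unit quaternion [x, y, z, w].
In Python, from bench import r gives the robot as it stands.
- The arm moves only by the shell command python3 jog.py FILE [FORCE], which reads ROWS from the file FILE. ROWS is a JSON list of rows, 1 to 12 of them, each an object with the fields pos (a list: dx, dy, dz in m), twist (a turn about the tool's z in rad), jaw (the finger opening in m); a field left out counts as zero (the opening has to be given); each row is the pose to reach, as a shift and turn from the pose commanded when the command began, along the tool's axes at that moment; what a row does not reach only later rows make up. A row lasts 1/10 s, in which the tool goes at most 0.05 m and 0.15 rad, less where a joint would pass 70% of its speed; a pose out of reach is approached as far as the arm can. The fingers move at their own pace and stop on an object; FORCE is the grip in N (left out, the last holds). Time passes only in rows, so rows that do not move let the fingers close. It prints the time, the measured TCP pose, the force, the opening and the grip force at its end. Input that does not fit is refused with a message, and nothing moves.
- r.read_state(): the state, without advancing time (a new reading comes with each control period).
- r.camera(name): name is "side" or "top"; returns a dict with "img" (400x640x3 uint8, red, green, blue), "fx", "fy", "cx", "cy" (pixels), "k1" (the pictures are not rectified: a ray, as slopes to the right and down, at radius r is drawn at 1 + k1 r^2 times it, then the intrinsics apply), "pose" (4x4, takes a point from camera to world coordinates). Camera axes: x right, y down, z forward; pixel columns grow to the right and rows downward; lengths in m; the calibration is good to about 2 mm. A picture is of the moment at which its call begins. There is no depth.
- r.close_job(): hands the job in; it is judged then, once.
The state is a dict: "time": time; "joint_positions": joint angles; "joint_vel": joint speeds; "joint_torque": joint torques, N m; "ee_pos": TCP position; "eef_rot": TCP orientation; "ft_force": force on the tool from outside, world axes, zero at the start; "torque": the same for the moment, N m; "width": finger opening in m; "grip_force": force on a finger pad.
Only numpy, scipy, OpenCV 4.12 (cv2) and the standard library are available. Lean on these libraries where they do the work, as an engineer would, in place of code of your own. Each camera call takes 0.05 s, during which the arm holds its last target. There are 200 camera calls.

## Working session

There is one attempt and no reset: what is moved stays moved. The work goes in short steps, Python scripts to look and compute and a shell command to move; the robot and the scene stay as the last step left them, time stands still between calls to the robot, and variables do not carry over. Pictures are saved under pics/ and viewed, at most 10 in all, crops included, and the job is handed in when it is done.

```bash
ls; mkdir -p pics
python3 - <<'E'
from bench import r
import cv2,numpy as np
for n in ("top","side"):
    c=r.camera(n); cv2.imwrite(f"pics/{n}0.png",c["img"][:,:,::-1]); print(n,c["fx"],c["fy"],c["cx"],c["cy"],c["k1"]);print(np.round(c["pose"],4))
print(r.read_state())
E
```

```text
bench.py
jog.py
pics
top 422.70333366121275 422.70333366121275 323.24591841549005 199.7851724788368 -0.06520279471846725
[[-2.2400e-02 -9.7650e-01  2.1450e-01  2.5940e-01]
 [-9.9970e-01  2.2600e-02 -1.4000e-03 -6.0600e-02]
 [-3.5000e-03 -2.1440e-01 -9.7670e-01  1.4237e+00]
 [ 0.0000e+00  0.0000e+00  0.0000e+00  1.0000e+00]]
side 498.6570195809601 498.6570195809601 317.1348865585288 200.0438049316486 -0.053410339450263036
[[ 0.9634 -0.1593  0.2157  0.2646]
 [-0.2681 -0.5875  0.7635 -1.0835]
 [ 0.0051 -0.7934 -0.6087  0.9346]
 [ 0.      0.      0.      1.    ]]
{'time': 0.1, 'joint_positions': array([-1.28360643,  0.33278948, -0.06470806,  1.46082315,  0.0215973 ,
        1.3499184 , -0.08850245]), 'joint_vel': array([ 0.0009331 , -0.00163582,  0.00078915, -0.0008936 ,  0.00021484,
       -0.0010575 ,  0.00072997]), 'joint_torque': array([ 1.06512533e-03, -6.24540782e+01,  2.45893345e-02, -3.90720963e+01,
       -6.13460317e-02,  3.65445216e-02,  2.28131660e-05]), 'ee_pos': array([0.1904384 , 0.59495384, 0.24386182]), 'eef_rot': array([ 1.54264876e-01,  9.88029332e-01, -6.17495598e-04, -7.06511188e-05]), 'ft_force': array([ 0.41837813,  1.03772666, -0.23533677]), 'torque': array([-0.03190758, -0.01740088,  0.03482004]), 'grip_force': 0.0, 'width': 0.08677769887231844}
```

View pics/top0.png

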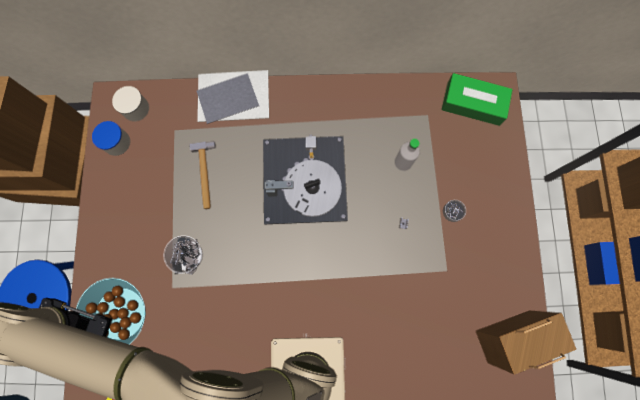

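View pics/side0.png

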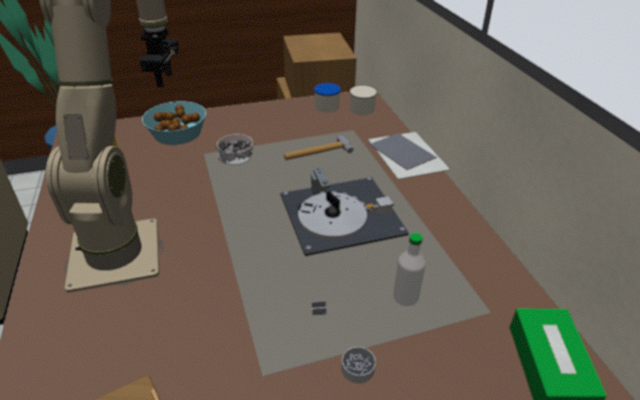

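The top view shows the dial at about (312,187), the guide at (275,186), the nest near (302,206) and the clip at (403,224). The side view shows the clip at (319,307). I'll crop in closer next.

```bash
cat > h.py <<'E'
import numpy as np,cv2
from bench import r
def ray(c,u,v):
    K=np.array([[c["fx"],0,c["cx"]],[0,c["fy"],c["cy"]],[0,0,1]])
    p=cv2.undistortPoints(np.array([[[u,v]]],float),K,np.array([c["k1"],0,0,0,0.]))[0,0]
    P=np.array(c["pose"]); return P[:3,3],P[:3,:3]@np.array([p[0],p[1],1])
def plane(c,u,v,z):
    o,d=ray(c,u,v); return (o+d*(z-o[2])/d[2])[:2]
def proj(c,X):
    P=np.linalg.inv(c["pose"]);K=np.array([[c["fx"],0,c["cx"]],[0,c["fy"],c["cy"]],[0,0,1]])
    return cv2.projectPoints(np.array([X],float),cv2.Rodrigues(P[:3,:3])[0],P[:3,3],K,np.array([c["k1"],0,0,0,0.]))[0][0,0]
E
python3 - <<'E'
from h import *
t=r.camera("top");s=r.camera("side")
def crop(c,x,y,w,h,k): return cv2.resize(c["img"][y:y+h,x:x+w,::-1],None,fx=k,fy=k,interpolation=cv2.INTER_CUBIC)
a=crop(t,255,130,100,100,6) 
b=np.vstack([crop(t,388,209,30,30,6),crop(s,304,292,30,30,6)])
b=cv2.copyMakeBorder(b,0,600-b.shape[0],0,0,cv2.BORDER_CONSTANT)
cv2.imwrite("pics/c1.png",np.hstack([a,b]))
cv2.imwrite("pics/c2.png",crop(s,275,160,133,100,6))
for n,u,v,z in [("dial",312,187,.036),("det",311,142,.046),("clip",403.5,224,.012)]: print(n,plane(t,u,v,z))
for n,u,v,z in [("clip",318.5,308,.012),("knob",333,201,.085)]: print("side",n,plane(s,u,v,z))
E
```

```text
dial [ 0.60928304 -0.02555087]
det [ 0.76665393 -0.024978  ]
clip [ 0.47925402 -0.33220115]
side clip [ 0.48177453 -0.33297377]
side knob [ 0.60731713 -0.0336764 ]
```

View pics/c1.png

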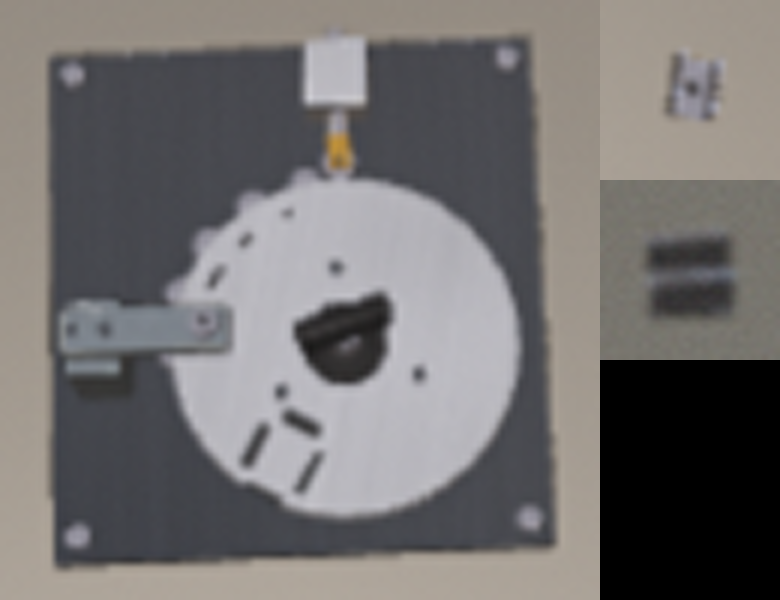

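View pics/c2.png

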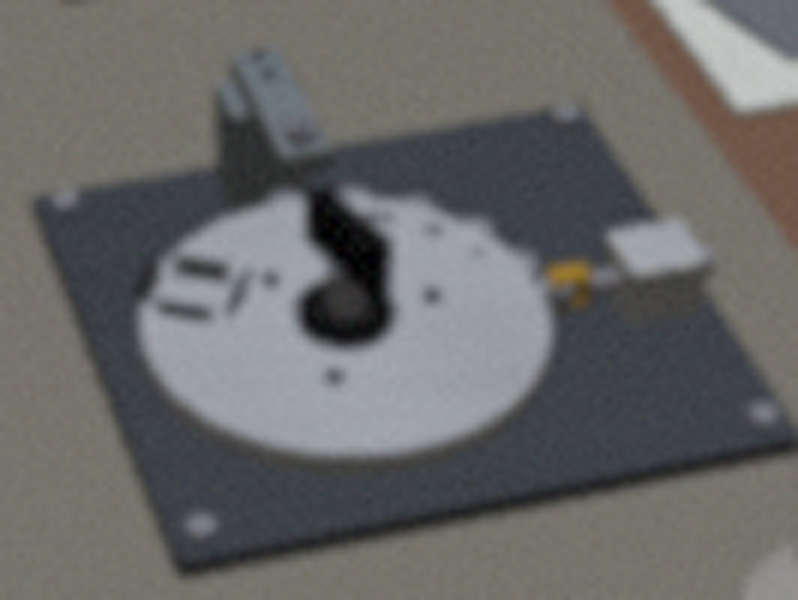

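The clip's length lies roughly along world x, turned about -14°. The nest is at crop (283,445), the dial centre near (345,347), and the knob bar runs (300,335) to (388,305). Next I'll measure these precisely on averaged frames.

```bash
cat >> h.py <<'E'
def avg(n,k=6):
    cs=[r.camera(n) for _ in range(k)]; c=cs[0]; c["img"]=np.mean([x["img"].astype(float) for x in cs],0); return c
def circ(P,R):
    from scipy.optimize import least_squares
    f=least_squares(lambda q:np.hypot(P[:,0]-q[0],P[:,1]-q[1])-R,P.mean(0),loss="soft_l1",f_scale=.001); return f.x,np.sqrt(np.mean(f.fun**2))
E
python3 - <<'E'
from h import *
import pickle
t=avg("top");s=avg("side"); pickle.dump((t,s),open("v0.pkl","wb"))
for c,n,box,cen in [(t,"top",(393,214,20,20),(312,187)),(s,"side",(308,295,24,24),(333,212))]:
    x,y,w,h=box; p=c["img"][y:y+h,x:x+w]
    bg=np.median(p.reshape(-1,3),0); d=np.abs(p-bg).sum(2); m=(d>25).astype(np.uint8)
    k,l,st,ce=cv2.connectedComponentsWithStats(m); i=1+np.argmax(st[1:,4]); ys,xs=np.nonzero(l==i)
    g=p.mean(2); 
    rc=cv2.minAreaRect(np.stack([xs+x,ys+y],1).astype(np.float32))
    print(n,"clip",bg,len(xs),rc,"plane .012",plane(c,*rc[0],.012),[plane(c,*q,.012).round(4).tolist() for q in cv2.boxPoints(rc)])
    print(np.round(g).astype(int))
    # dial rim: radial edge bright->dark
    R=[]
    g=cv2.GaussianBlur(c["img"].mean(2).astype(np.float32),(0,0),.7)
    C=plane(c,*cen,.036)
    for it in range(2):
      R=[]
      for a in np.radians(np.arange(-170,-10,3) if n=="side" or it>=0 else 0):
        rr=np.arange(.085,.112,.0005)
        px=np.array([proj(c,[C[0]+q*np.cos(a),C[1]+q*np.sin(a),.036]) for q in rr],np.float32)
        v=cv2.remap(g,px[:,:1],px[:,1:],cv2.INTER_LINEAR)[:,0]
        j=np.argmin(np.diff(v)); R.append([C[0]+(rr[j]+.00025)*np.cos(a),C[1]+(rr[j]+.00025)*np.sin(a)])
      C,e=circ(np.array(R),.098); print(n,"dial",C,e)
    print(n,"bush",plane(t,255+207/6,130+321/6,.1) if n=="top" else plane(s,275+304/6,160+130/6,.1))
    print(n,"det",plane(t,255+335/6,130+70/6,.046) if n=="top" else plane(s,275+655/6,160+243/6,.046))
E
```

```text
top clip [161.83333333 153.25       143.66666667] 100 ((403.28997802734375, 222.969970703125), (9.899495124816895, 11.455130577087402), 8.13010311126709) plane .012 [ 0.48279384 -0.33170544] [[0.4663, -0.3113], [0.505, -0.3191], [0.4994, -0.3522], [0.4607, -0.3442]]
[[153 153 153 153 153 152 152 152 152 151 151 151 151 151 150 150 151 150
  150 150]
 [153 153 153 153 153 152 152 153 152 151 151 152 151 151 151 151 150 150
  150 150]
 [154 154 153 153 153 153 153 152 153 154 152 152 151 151 151 151 150 150
  150 150]
 [154 154 153 153 153 153 152 144 153 164 153 151 152 151 151 152 151 151
  150 150]
 [155 154 154 154 154 153 142 110 120 152 145 144 152 150 152 153 151 151
  151 151]
 [155 154 154 154 154 154 141 104 111 147 149 154 156 134 146 165 153 151
  151 151]
 [154 155 154 154 154 154 136  99 114 147 151 152 150 119 128 160 153 152
  151 151]
 [155 155 155 154 155 154 130 100 126 147 149 149 140 107 120 154 153 152
  152 151]
 [155 155 155 155 155 154 128 105 128 124 119 137 136 106 122 153 153 152
  152 152]
 [155 155 155 155 156 154 129 114 132 101  79 117 128  97 108 140 15
[... 3161 characters left out ...]
16 115 115]
 [115 116 114 108  92  81  76  75  73  72  75  78  74  76  78  83  89  96
  106 113 115 117 115 115]
 [116 116 114 112 106 101 101 101 101 100 102 102 100 100 103 104 105 107
  111 114 115 116 116 116]
 [116 115 116 115 113 112 113 114 114 114 114 114 114 114 114 115 115 114
  114 115 116 116 116 114]
 [115 116 116 116 116 116 116 116 116 116 116 116 116 116 116 115 116 116
  116 114 116 116 116 115]
 [116 116 115 115 114 116 115 116 116 116 116 117 115 115 115 115 115 116
  114 116 115 115 116 115]]
side dial [ 0.60832121 -0.02619137] 0.000873256679813722
side dial [ 0.60809191 -0.02597337] 0.000915373221924006
side bush [0.60758706 0.04090873]
side det [ 0.76853076 -0.02245747]
```

Run:
```python
from h import *
import pickle
t,s=pickle.load(open("v0.pkl","rb"))
p=lambda n,c,u,v,z:print(n,plane(c,u,v,z).round(4))
p("hole top z3",t,402.9,223.1,.003)
p("faces mid",t,402.83,223.25,.013)
a=plane(t,393+7.2,214+5,.012);b=plane(t,393+6.1,214+12.5,.012);print("yawL",np.degrees(np.arctan2(*(a-b)[::-1])))
a=plane(t,393+13.4,214+6,.0135);b=plane(t,393+12.5,214+13,.0135);print("yawR",np.degrees(np.arctan2(*(a-b)[::-1])))
p("rim near",s,318.95,307.4,.024);p("rim far",s,318.3,299.7,.024);p("near bottom",s,318.9,314.4,0)
a=plane(s,312,311,.012);b=plane(s,325.9,310.5,.012);print("len",np.linalg.norm(a-b))
g=t["img"].mean(2);print(np.round(g[192:216,288:312]).astype(int))
# screws fixture
for n,u,v in [("tl",72,74),("tr",508,57),("bl",78,535),("br",530,517)]: p(n,t,255+u/6-.5,130+v/6-.5,.012)
g=s["img"].mean(2);print(np.round(g[198:218,294:320]).astype(int))
```

```text
hole top z3 [ 0.4838 -0.3321]
faces mid [ 0.4817 -0.3299]
yawL -11.654569406602207
yawR -10.834488533927022
rim near [ 0.4805 -0.3413]
rim far [ 0.4854 -0.3181]
near bottom [ 0.4802 -0.3423]
len 0.03288282411465893
[[183 182 183 183 184 186 188 185 186 186 187 188 189 190 188 189 189 189
  184 153  87  52  46  47]
 [183 182 183 183 185 186 188 185 186 187 187 188 189 181 174 188 189 188
  190 184 156 113  71  67]
 [183 183 183 184 185 186 187 186 186 187 187 188 174 122 128 174 188 188
  189 189 185 176 166 166]
 [183 183 183 184 185 187 186 186 186 187 188 188 166  86 107 168 188 188
  188 187 189 191 191 191]
 [182 183 183 184 186 187 185 185 186 187 187 189 176 134 146 182 189 189
  188 187 190 191 191 190]
 [182 183 183 184 186 187 185 186 186 187 187 189 187 178 173 174 186 189
  189 188 190 191 191 189]
 [182 183 184 185 186 187 185 185 186 186 188 190 190 178 137 114 143 173
  186 188 191 191 191 188]
 [183 183 184 184 186 186 185 186 187 187 186 187 190 171 100  65  81 112
  143 172 189 191 191 187]
 [185 184 184 184 186 185 186 186 186 176 146 150 185 177 130  82  63  63
   
[... 3100 characters left out ...]
20 142 152
  136 115 129 152 162 164 164 165]
 [ 65  65  66  86 126 156 156 140 125 114 104  97  88  84  87 105 132 152
  145 135 147 161 165 166 165 164]
 [ 65  64  66  88 128 158 164 160 155 150 143 136 129 124 123 129 145 157
  158 153 159 165 166 165 165 165]
 [ 64  64  65  87 125 157 166 165 165 162 162 159 157 156 154 154 160 163
  162 162 163 163 164 162 163 164]
 [ 64  64  65  83 122 154 163 164 164 164 162 163 164 163 163 163 162 162
  162 162 162 163 162 162 162 162]
 [ 67  66  66  80 116 148 162 161 161 162 163 162 163 162 162 163 162 163
  162 162 163 162 163 163 163 164]
 [ 66  66  67  74 105 139 158 162 162 162 162 161 162 162 162 162 162 163
  161 163 162 163 164 163 164 164]]
```

Run:
```python
from h import *
import pickle
t,s=pickle.load(open("v0.pkl","rb"))
A=np.array([.6088,-.0259])
def rep(n,c,q,z):
    w=plane(c,*q,z); d=w-A; print(n,w.round(4),"r",np.linalg.norm(d).round(4),"ang",np.degrees(np.arctan2(d[1],d[0])).round(1)); return w
def blobs(c,x,y,w,h,thr,z):
    p=c["img"][y:y+h,x:x+w].mean(2); k,l,st,ce=cv2.connectedComponentsWithStats((p<thr).astype(np.uint8))
    for i in range(1,k):
        if not 8<=st[i,4]<=40: continue
        ys,xs=np.nonzero(l==i); wt=thr-p[ys,xs]; q=np.array([(xs*wt).sum(),(ys*wt).sum()])/wt.sum()+[x,y]
        dx=np.stack([xs+x,ys+y],1)-q; e=np.linalg.eigh((dx*wt[:,None]).T@dx)[1][:,1]
        a=plane(c,*(q+3*e),z)-plane(c,*(q-3*e),z)
        rep(f"blob{st[i]} {q.round(2)} dir {np.degrees(np.arctan2(a[1],a[0]))%180:.1f}",c,q,z)
blobs(t,290,192,24,22,140,.0405); blobs(s,297,199,19,16,125,.0405)
# knob bar: black mask
for c,b,thr in ((t,(296,174,30,24),60),(s,(318,188,28,22),45)):
    x,y,w,h=b;p=c["img"][y:y+h,x:x+w].mean(2);print(np.round(p).astype(int))
```

```text
blob[18  0  6  2 11] [310.97 192.39] dir 84.4 [ 0.5895 -0.0219] r 0.0197 ang 168.2
blob[12  6  7  5 19] [304.75 200.08] dir 60.7 [ 0.5635 -0.0006] r 0.0518 ang 150.8
blob[ 5  9  5  7 17] [297.01 203.93] dir 152.5 [0.551  0.0255] r 0.0773 ang 138.4
blob[14 13  5  7 13] [305.86 208.6 ] dir 150.5 [ 0.5344 -0.0039] r 0.0776 ang 163.6
blob[16  7  3  6 11] [314.16 208.52] dir 60.1 [0.5625 0.0016] r 0.0539 ang 149.3
[[186 188 188 186 187 187 185 185 186 187 186 186 185 166 103 106 155 183
  184 184 182 181 182 181 181 182 182 183 181 182]
 [186 188 188 187 187 186 184 185 186 187 186 186 185 174 135 133 170 184
  184 184 182 182 182 181 182 182 183 183 182 182]
 [187 188 186 186 187 185 184 186 186 186 186 185 186 184 176 173 184 186
  185 184 182 183 183 182 184 183 183 183 182 183]
 [187 188 186 186 187 184 184 186 187 186 186 185 186 186 185 184 186 186
  186 185 183 184 182 182 185 184 184 183 183 184]
 [187 188 185 186 186 185 185 187 188 186 186 186 186 188 187 186 187 187
  188 184 173 150 140 163 186 185 184 183 184 185]
 [187 188 186 187 186 185 186 187 188 186 187 187 188 186 185 
[... 4188 characters left out ...]
159 154 153 158 162 163 163 164 164 163 152 124  88  56  28   9   7   6
    6   5  31  75 125 156 163 163 163 162]
 [146 132 129 145 160 164 164 164 163 160 148 121  89  64  39  16   8   8
    7   7  29  77 127 156 164 164 162 162]
 [139 112 106 132 157 164 165 161 154 142 124  98  76  59  48  31  21   5
    8   9  32  80 128 156 165 163 163 161]
 [147 126 121 140 159 166 159 149 127 103  83  67  59  55  51  44  35  23
    7   6  39  84 130 157 165 163 161 153]
 [160 152 150 157 164 161 149 122  90  59  45  47  52  55  53  53  47  34
   19   8  37  82 130 157 164 164 158 141]
 [164 163 162 164 164 155 129  88  51  26  30  44  52  56  55  56  53  44
   28  20  31  74 120 154 163 164 157 135]]
```

```bash
cat >> h.py <<'E'
def go(x,y,z,yaw):
    """shift/turn in tool axes to put TCP at xyz with tool y axis at yaw deg"""
    from scipy.spatial.transform import Rotation as Ro
    s=r.read_state(); R=Ro.from_quat(s["eef_rot"]).as_matrix(); d=R.T@(np.array([x,y,z])-s["ee_pos"])
    cy=np.degrees(np.arctan2(R[1,1],R[0,1])); w=(yaw-cy+180)%360-180
    print("t",round(s["time"],2),"pos",s["ee_pos"].round(4),"yaw",cy.round(2),"tilt",R[:2,2].round(4),"j",s["joint_positions"].round(2),"-> shift",d.round(4),"turn",round(-np.radians(w),4))
E
echo '[{"pos": [-0.353,-0.249,0],"jaw": 0.06},{"pos": [-0.353,-0.249,0],"jaw": 0.06},{"pos": [-0.353,-0.249,0],"jaw": 0.06},{"pos": [-0.353,-0.249,0],"jaw": 0.06},{"pos": [-0.353,-0.249,0],"jaw": 0.06},{"pos": [-0.353,-0.249,0],"jaw": 0.06},{"pos": [-0.353,-0.249,0],"jaw": 0.06},{"pos": [-0.353,-0.249,0],"jaw": 0.06},{"pos": [-0.353,-0.249,0],"jaw": 0.06},{"pos": [-0.454,-0.532,0],"jaw": 0.06},{"pos": [-0.454,-0.532,0],"jaw": 0.06},{"pos": [-0.454,-0.532,0],"jaw": 0.06}]' > rows.txt && python3 jog.py rows.txt
python3 -c "
from h import *
go(.483,-.3313,.12,78)"
```

```text
time: 2.0
ee_pos: [0.4556, 0.0986, 0.2446]
eef_rot: [0.154, 0.988, 0.0, 0.0]
ft_force: [1.2, 0.7, 0.4]
width: 0.0602
grip_force: 0.0
t 2.0 pos [0.4556 0.0986 0.2446] yaw 72.25 tilt [0.0003 0.0004] j [-0.67 -0.04  0.35  1.88  0.01  1.3   0.94] -> shift [-0.1571 -0.4012  0.1245] turn -0.1003
```

```bash
echo '[{"pos": [-0.157,-0.401,0],"twist": -0.1,"jaw": 0.06},{"pos": [-0.157,-0.401,0],"twist": -0.1,"jaw": 0.06},{"pos": [-0.157,-0.401,0],"twist": -0.1,"jaw": 0.06},{"pos": [-0.157,-0.401,0],"twist": -0.1,"jaw": 0.06},{"pos": [-0.157,-0.401,0],"twist": -0.1,"jaw": 0.06},{"pos": [-0.157,-0.401,0],"twist": -0.1,"jaw": 0.06},{"pos": [-0.157,-0.401,0],"twist": -0.1,"jaw": 0.06},{"pos": [-0.157,-0.401,0],"twist": -0.1,"jaw": 0.06},{"pos": [-0.157,-0.401,0.12],"twist": -0.1,"jaw": 0.06},{"pos": [-0.157,-0.401,0.12],"twist": -0.1,"jaw": 0.06},{"pos": [-0.157,-0.401,0.12],"twist": -0.1,"jaw": 0.06},{"pos": [-0.157,-0.401,0.12],"twist": -0.1,"jaw": 0.06}]' > rows.txt && python3 jog.py rows.txt
python3 -c "
from h import *
go(.483,-.3313,.034,78)"
```

```text
time: 3.2
ee_pos: [0.481, -0.3289, 0.1212]
eef_rot: [0.105, 0.994, 0.001, -0.003]
ft_force: [0.4, -0.2, 0.3]
width: 0.0597
grip_force: 0.0
t 3.2 pos [ 0.481  -0.3289  0.1212] yaw 77.9 tilt [-0.0057  0.0017] j [-0.08  0.42  0.74  1.75 -0.31  1.1   2.13] -> shift [-0.003  -0.0019  0.0872] turn -0.0017
```

```bash
echo '[{"pos": [0,0,0.04],"jaw": 0.06},{"pos": [0,0,0.06],"jaw": 0.06},{"pos": [0,0,0.06],"jaw": 0.06},{"pos": [0,0,0.06],"jaw": 0.06}]' > rows.txt && python3 jog.py rows.txt
python3 - <<'E'
from h import *
go(.483,-.3313,.034,78)
def crop(c,x,y,w,h,k): return cv2.resize(c["img"][y:y+h,x:x+w,::-1],None,fx=k,fy=k,interpolation=cv2.INTER_CUBIC)
t=r.camera("top");s=r.camera("side")
cv2.imwrite("pics/g1.png",np.hstack([crop(t,375,190,60,60,6),crop(s,290,265,60,60,6)]))
E
```

```text
time: 3.6
ee_pos: [0.484, -0.3294, 0.0664]
eef_rot: [0.104, 0.995, -0.0, 0.001]
ft_force: [-0.0, 0.8, 1.1]
width: 0.0602
grip_force: 0.0
t 3.6 pos [ 0.484  -0.3294  0.0664] yaw 78.01 tilt [ 0.0017 -0.0007] j [-0.04  0.49  0.7   1.79 -0.37  1.    2.17] -> shift [ 0.0007 -0.002   0.0324] turn 0.0001
```

View pics/g1.png

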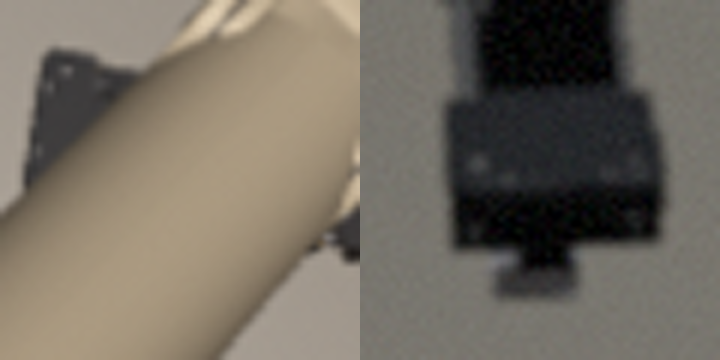

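The gripper hides the clip in both views. In the side view the near finger is centred at about u=320 against the clip's 319, so it's lined up, and I'll descend and grip.

```bash
echo '[{"pos": [0.001,-0.002,0.016],"jaw": 0.06},{"pos": [0.001,-0.002,0.0325],"jaw": 0.06},{"pos": [0.001,-0.002,0.0325],"jaw": 0.06},{"pos": [0.001,-0.002,0.0325],"jaw": 0.06}]' > rows.txt && python3 jog.py rows.txt 15
echo '[{"jaw": 0.02},{"jaw": 0.015},{"jaw": 0.015},{"jaw": 0.015},{"jaw": 0.015}]' > rows.txt && python3 jog.py rows.txt 15
python3 -c "
from h import *
go(.543,.0106,.12,61)"
```

```text
time: 4.1
ee_pos: [0.4812, -0.3308, 0.0314]
eef_rot: [0.105, 0.994, 0.0, -0.001]
ft_force: [-0.0, -0.7, -0.0]
width: 0.0602
grip_force: 0.0
time: 4.6
ee_pos: [0.4817, -0.3309, 0.0321]
eef_rot: [0.105, 0.995, 0.0, 0.0]
ft_force: [0.1, 0.6, -0.2]
width: 0.0276
grip_force: 0.0
t 4.6 pos [ 0.4817 -0.3309  0.0321] yaw 77.98 tilt [0.0002 0.    ] j [-0.02  0.54  0.68  1.81 -0.41  0.94  2.2 ] -> shift [ 0.0112  0.3468 -0.0879] turn 0.2964
```

```bash
echo '[{"pos": [0,0,-0.0015],"jaw": 0.026},{"pos": [0,0,-0.0015],"jaw": 0.015},{"pos": [0,0,-0.0015],"jaw": 0.015},{"pos": [0,0,-0.0015],"jaw": 0.015}]' > rows.txt && python3 jog.py rows.txt 15
echo '[{"pos": [0,0,-0.02],"jaw": 0.015},{"pos": [0,0,-0.06],"jaw": 0.015},{"pos": [0,0,-0.09],"jaw": 0.015},{"pos": [0,0,-0.09],"jaw": 0.015},{"pos": [0,0,-0.09],"jaw": 0.015}]' > rows.txt && python3 jog.py rows.txt 15
python3 - <<'E'
from h import *
print([ (r.read_state()["ee_pos"].round(4).tolist()) for _ in range(3)])
go(.543,.0106,.12,61)
def crop(c,x,y,w,h,k): return cv2.resize(c["img"][y:y+h,x:x+w,::-1],None,fx=k,fy=k,interpolation=cv2.INTER_CUBIC)
s=r.camera("side")
cv2.imwrite("pics/g2.png",crop(s,280,225,75,75,6))
E
```

```text
time: 5.0
ee_pos: [0.4817, -0.331, 0.0337]
eef_rot: [0.105, 0.995, 0.0, 0.0]
ft_force: [-1.7, -0.0, 3.9]
width: 0.024
grip_force: 15.0
time: 5.5
ee_pos: [0.4819, -0.3308, 0.1236]
eef_rot: [0.105, 0.995, 0.0, 0.001]
ft_force: [-0.4, 0.7, -0.8]
width: 0.024
grip_force: 15.0
[[0.4819, -0.3308, 0.1236], [0.4819, -0.3308, 0.1236], [0.4819, -0.3308, 0.1236]]
t 5.5 pos [ 0.4819 -0.3308  0.1236] yaw 78.0 tilt [0.001  0.0001] j [-0.08  0.41  0.75  1.75 -0.31  1.1   2.13] -> shift [0.0113 0.3466 0.0037] turn 0.2967
```

View pics/g2.png

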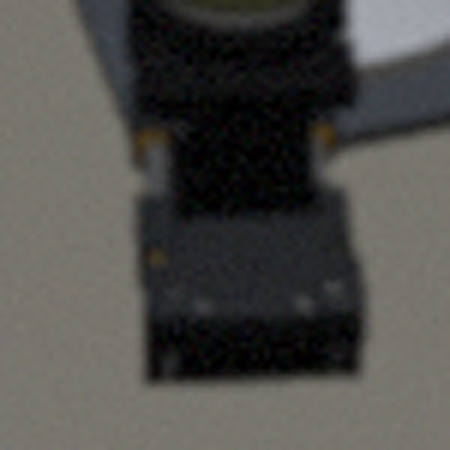

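The clip is held: opening 24.0 mm, grip 15 N, though the gripper body hides it from this view. I'll carry it to above the nest.

```bash
echo '[{"pos": [0.012,0.347,-0.026],"twist": 0.297,"jaw": 0.015},{"pos": [0.012,0.347,-0.026],"twist": 0.297,"jaw": 0.015},{"pos": [0.012,0.347,-0.026],"twist": 0.297,"jaw": 0.015},{"pos": [0.012,0.347,-0.026],"twist": 0.297,"jaw": 0.015},{"pos": [0.012,0.347,-0.026],"twist": 0.297,"jaw": 0.015},{"pos": [0.012,0.347,-0.026],"twist": 0.297,"jaw": 0.015},{"pos": [0.012,0.347,-0.026],"twist": 0.297,"jaw": 0.015},{"pos": [0.012,0.347,-0.026],"twist": 0.297,"jaw": 0.015},{"pos": [0.012,0.347,-0.026],"twist": 0.297,"jaw": 0.015},{"pos": [0.012,0.347,-0.026],"twist": 0.297,"jaw": 0.015}]' > rows.txt && python3 jog.py rows.txt 15
python3 - <<'E'
from h import *
go(.542,.0112,.09,61)
def crop(c,x,y,w,h,k): return cv2.resize(c["img"][y:y+h,x:x+w,::-1],None,fx=k,fy=k,interpolation=cv2.INTER_CUBIC)
t=r.camera("top");s=r.camera("side")
cv2.imwrite("pics/g3.png",np.hstack([crop(t,270,150,66,66,6),crop(s,270,150,66,66,6)]))
E
```

```text
time: 6.55
ee_pos: [0.5415, 0.0094, 0.1487]
eef_rot: [0.251, 0.968, -0.001, -0.001]
ft_force: [-0.1, -0.8, -0.2]
width: 0.0238
grip_force: 15.0
t 6.55 pos [0.5415 0.0094 0.1487] yaw 60.89 tilt [-0.0016 -0.0011] j [-0.72  0.27  0.72  1.83 -0.19  1.11  1.13] -> shift [0.0004 0.0019 0.0586] turn -0.0019
```

View pics/g3.png

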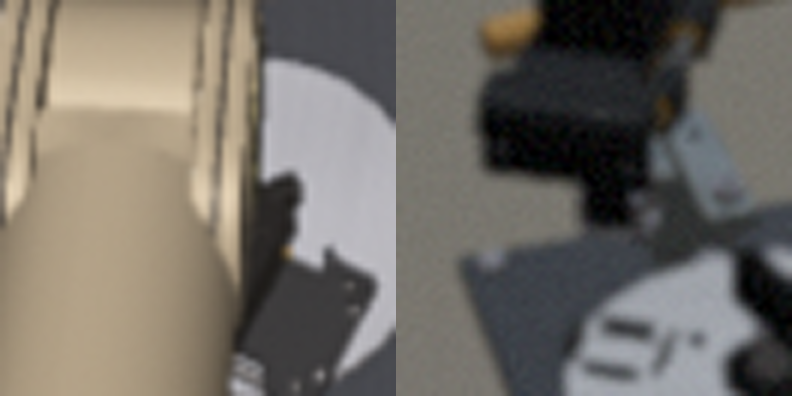

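Run:
```python
from h import *
s=avg("side",5); st=r.read_state(); p=st["ee_pos"]; print(p.round(4))
y=np.array([np.cos(np.radians(61)),np.sin(np.radians(61)),0]);x=np.array([-y[1],y[0],0])
for n,q in [("tip -x",p-.0095*x-.02*y),("tip+x",p+.0095*x-.02*y)]: print(n,proj(s,q-[0,0,.022]))
for n,a,b,h in [("clip base -x far",-.0182,.012,-.0335),("clip base -x near",-.0182,-.012,-.0335),("clip top near -x",-.0182,-.012,-.0095),("clip base +x near",.0158,-.012,-.0335)]: print(n,proj(s,p+a*x+b*y+[0,0,h]))
g=s["img"].mean(2); print(np.round(g[178:196,298:326]).astype(int))
```

```text
[0.5421 0.0102 0.1495]
tip -x [307.85077581 187.94526183]
tip+x [301.16121398 186.9719466 ]
clip base -x far [313.697355   185.16769218]
clip base -x near [311.63537066 190.09122143]
clip top near -x [311.62137416 183.03478204]
clip base +x near [299.77107869 188.35771224]
[[ 11  12   9   6   6   7   8   6   9  12  21  22  18  20  54  86 105  99
   81  79  98 114 119 119 119 120 119 119]
 [ 39  33  29  18   3   5   8  12   5   8  16  14  10  21  45  71  85  84
   71  68  85 107 117 115 117 120 114 110]
 [ 79  71  55  32  15   7   6   3   7   6  11   7  10  19  36  55  59  60
   55  55  74  98 112 114 114 116 110 107]
 [106  96  75  45  18   6   9   6   3   5  13  31  41  39  41  47  48  48
   50  51  62  86 105 112 106 102  99  99]
 [115 103  80  46  17   4   5   5   4  11  29  55  72  70  59  53  49  50
   48  48  54  75  98 109 100  86  82  83]
 [115 104  79  45  16   4   5   4   5  10  32  62  78  76  65  56  52  45
   48  48  52  62  87 106 103  89  79  80]
 [114 104  77  44  14   5   6   8   6   4  26  49  64  71  73  69  55  49
   48  50  48  55  75  97 109 102  93  92]
 [114 1
[... 580 characters left out ...]
 80  78  74  71  67  67  68  67  68  68  68  67  64  61  55  49  49  48
   46  47  47  49  51  54  58  55  53  52]
 [ 70  67  68  68  67  69  66  67  68  67  66  64  65  59  55  51  49  48
   45  47  49  55  67  81  85  85  76  64]
 [ 67  67  66  66  68  68  67  68  67  67  69  67  67  63  57  48  47  46
   46  48  54  69  96 112 120 120 111  91]
 [ 67  67  68  66  67  66  68  67  67  69  67  67  65  65  58  51  51  53
   59  69  82  99 125 140 147 149 143 119]
 [ 65  68  66  66  67  67  66  68  68  67  67  67  67  66  67  66  72  83
   96 109 122 137 147 157 160 163 156 130]
 [ 68  66  68  68  67  68  67  68  67  66  67  67  71  81  93 100 111 126
  137 146 154 159 162 163 164 165 160 133]]
```

The side view matches predictions: finger centre u=304.4 against 304.5, clip end 314 against 313.7. Now I'll descend.

```bash
echo '[{"pos": [0.0006,0.0008,0.03],"jaw": 0.015},{"pos": [0.0006,0.0008,0.055],"jaw": 0.015},{"pos": [0.0006,0.0008,0.0595],"jaw": 0.015},{"pos": [0.0006,0.0008,0.0595],"jaw": 0.015},{"pos": [0.0006,0.0008,0.0595],"jaw": 0.015}]' > rows.txt && python3 jog.py rows.txt 15
python3 -c "
from h import *
go(.542,.0112,.0697,61)"
```

```text
time: 7.4
ee_pos: [0.5427, 0.0118, 0.0912]
eef_rot: [0.251, 0.968, 0.0, 0.001]
ft_force: [0.7, -0.0, 0.1]
width: 0.024
grip_force: 15.0
t 7.4 pos [0.5427 0.0118 0.0912] yaw 60.94 tilt [0.0014 0.0002] j [-0.69  0.35  0.69  1.88 -0.26  1.    1.17] -> shift [ 0.0004 -0.0009  0.0215] turn -0.001
```

```bash
echo '[{"pos": [0.0004,-0.0008,0.005],"jaw": 0.015},{"pos": [0.0004,-0.0008,0.010],"jaw": 0.015},{"pos": [0.0004,-0.0008,0.014],"jaw": 0.015},{"pos": [0.0004,-0.0008,0.014],"jaw": 0.015}]' > rows.txt && python3 jog.py rows.txt 15
echo '[{"pos": [0,0,0.003],"jaw": 0.015},{"pos": [0,0,0.005],"jaw": 0.015},{"pos": [0,0,0.007],"jaw": 0.015},{"pos": [0,0,0.007],"jaw": 0.015},{"pos": [0,0,0.007],"jaw": 0.015}]' > rows.txt && python3 jog.py rows.txt 15
python3 -c "
from h import *
go(.542,.0112,.0697,61)"
```

```text
time: 7.8
ee_pos: [0.5409, 0.0115, 0.0755]
eef_rot: [0.251, 0.968, -0.0, -0.0]
ft_force: [-0.4, -1.1, -0.7]
width: 0.0239
grip_force: 15.0
time: 8.3
ee_pos: [0.5417, 0.0117, 0.0695]
eef_rot: [0.251, 0.968, 0.0, 0.0]
ft_force: [-1.0, 1.5, 3.8]
width: 0.0236
grip_force: 15.0
t 8.3 pos [0.5417 0.0117 0.0695] yaw 60.97 tilt [0.0006 0.0007] j [-0.68  0.38  0.68  1.9  -0.29  0.96  1.19] -> shift [-0.0006 -0.0003 -0.0002] turn -0.0005
```

```bash
echo '[{"jaw": 0.034},{"jaw": 0.040},{"jaw": 0.040},{"pos": [0,0,-0.02],"jaw": 0.040},{"pos": [0,0,-0.06],"jaw": 0.04},{"pos": [0,0,-0.11],"jaw": 0.04},{"pos": [0,0,-0.11],"jaw": 0.04}]' > rows.txt && python3 jog.py rows.txt 15
python3 - <<'E'
from h import *
go(.6088,-.0259,.15,21)
E
```

```text
time: 9.0
ee_pos: [0.5443, 0.0111, 0.1849]
eef_rot: [0.251, 0.968, 0.002, 0.004]
ft_force: [0.3, 0.3, -1.0]
width: 0.0399
grip_force: 0.0
t 9.0 pos [0.5443 0.0111 0.1849] yaw 60.92 tilt [0.0086 0.0023] j [-0.75  0.22  0.74  1.8  -0.16  1.18  1.1 ] -> shift [-0.0741 -0.0012  0.0353] turn 0.6967
```

```bash
echo '[{"pos": [-0.095,-0.233,-0.05],"jaw": 0.04},{"pos": [-0.095,-0.233,-0.05],"jaw": 0.04},{"pos": [-0.095,-0.233,-0.05],"jaw": 0.04},{"pos": [-0.095,-0.233,-0.05],"jaw": 0.04},{"pos": [-0.095,-0.233,-0.05],"jaw": 0.04},{"pos": [-0.095,-0.233,-0.05],"twist": 0.15,"jaw": 0.04},{"pos": [-0.095,-0.233,-0.05],"twist": 0.3,"jaw": 0.04}]' > rows.txt && python3 jog.py rows.txt
python3 - <<'E'
from h import *
import pickle
t=avg("top");s=avg("side");pickle.dump((t,s),open("v1.pkl","wb"))
def crop(c,x,y,w,h,k): return cv2.resize(c["img"][y:y+h,x:x+w,::-1].astype(np.uint8),None,fx=k,fy=k,interpolation=cv2.INTER_CUBIC)
cv2.imwrite("pics/n1.png",np.hstack([crop(t,285,170,40,50,10),crop(s,296,183,40,50,10)]))
E
```

```text
time: 9.7
ee_pos: [0.5102, -0.2414, 0.2293]
eef_rot: [0.397, 0.918, -0.0, 0.0]
ft_force: [1.0, 0.1, -0.8]
width: 0.0398
grip_force: 0.0
```

View pics/n1.png

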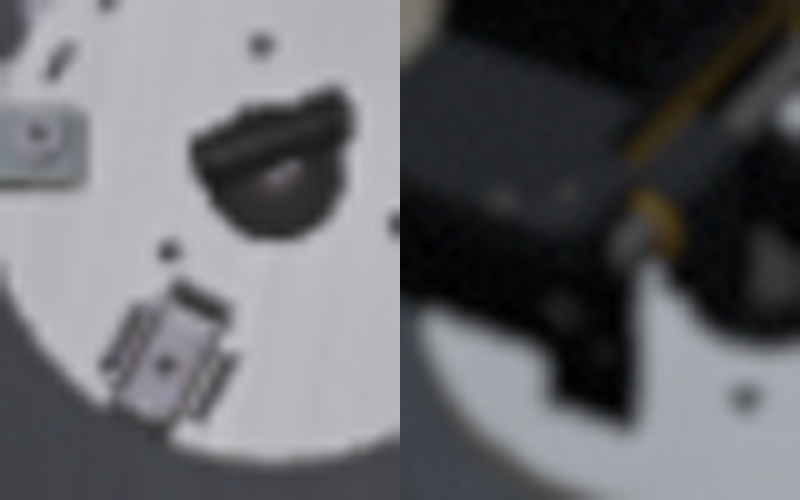

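The top view shows the clip seated squarely between the rails, with its hole at crop (166,363). The knob bar's upper edge runs (190,140) to (340,88).

Run:
```python
from h import *
import pickle
t,s=pickle.load(open("v1.pkl","rb"))
f=lambda u,v:plane(t,285+u/10-.45,170+v/10-.45,.098)
a,b=f(190,140),f(340,88); d=a-b; th=np.arctan2(d[1],d[0]); print(a,b,np.linalg.norm(d),np.degrees(th))
n=np.array([np.sin(th),-np.cos(th)]); print("centre",(a+b)/2-.007*n,(a+b)/2+.007*n, "hole clip", plane(t,285+16.6-.45,170+36.3-.45,.039))
g=t["img"].mean(2)
P=[]
for u in range(306,317):
    col=g[172:186,u]; j=np.nonzero(col<80)[0][0]; v=172+j-1+(col[j-1]-80)/(col[j-1]-col[j]); P.append(plane(t,u,v,.098)); 
    print(u,round(v,2),P[-1].round(4))
go(.6088,-.0259,.15,21)
```

```text
[6.05811438e-01 6.57466018e-05] [ 0.62211117 -0.04886525] 0.05157445229893996 108.42377508335923
centre [ 0.60732009 -0.02661205] [ 0.62060252 -0.02218745] hole clip [0.54440488 0.01174145]
306 182.75 [ 0.6083 -0.0079]
307 182.37 [ 0.6095 -0.0112]
308 181.72 [ 0.6116 -0.0144]
309 180.84 [ 0.6145 -0.0177]
310 180.71 [ 0.6148 -0.021 ]
311 180.48 [ 0.6155 -0.0242]
312 180.46 [ 0.6155 -0.0275]
313 180.46 [ 0.6154 -0.0307]
314 180.37 [ 0.6157 -0.034 ]
315 179.75 [ 0.6177 -0.0373]
316 179.38 [ 0.6188 -0.0405]
t 10.3 pos [ 0.5113 -0.2383  0.229 ] yaw 43.83 tilt [0.0001 0.0002] j [-0.42  0.28  0.93  1.69 -0.23  1.29  1.32] -> shift [0.0857 0.2174 0.0791] turn 0.3984
```

```bash
echo '[{"pos": [0.086,0.217,0],"twist": 0.12,"jaw": 0.04},{"pos": [0.086,0.217,0],"twist": 0.24,"jaw": 0.04},{"pos": [0.086,0.217,0],"twist": 0.36,"jaw": 0.04},{"pos": [0.086,0.217,0],"twist": 0.433,"jaw": 0.04},{"pos": [0.086,0.217,0.03],"twist": 0.433,"jaw": 0.04},{"pos": [0.086,0.217,0.079],"twist": 0.433,"jaw": 0.04},{"pos": [0.086,0.217,0.079],"twist": 0.433,"jaw": 0.04},{"pos": [0.086,0.217,0.079],"twist": 0.433,"jaw": 0.04}]' > rows.txt && python3 jog.py rows.txt
python3 -c "
from h import *
go(.6083,-.0261,.089,19)"
```

```text
time: 11.1
ee_pos: [0.6081, -0.0273, 0.1508]
eef_rot: [0.581, 0.814, -0.001, -0.0]
ft_force: [1.0, -0.0, 0.7]
width: 0.0397
grip_force: 0.0
t 11.1 pos [ 0.6081 -0.0273  0.1508] yaw 18.89 tilt [-0.0011 -0.0009] j [-0.69  0.48  0.87  1.66 -0.39  1.19  0.6 ] -> shift [0.0011 0.0007 0.0618] turn -0.0018
```

```bash
echo '[{"pos": [0.001,0.0005,0.03],"jaw": 0.04},{"pos": [0.001,0.0005,0.055],"jaw": 0.04},{"pos": [0.001,0.0005,0.062],"jaw": 0.04},{"pos": [0.001,0.0005,0.062],"jaw": 0.04}]' > rows.txt && python3 jog.py rows.txt
echo '[{"jaw": 0.02},{"jaw": 0.008},{"jaw": 0.008},{"jaw": 0.008},{"jaw": 0.008}]' > rows.txt && python3 jog.py rows.txt 20
python3 -c "
from h import *
go(.6088,-.0259,.089,19);print(r.read_state()['torque'].round(3),r.read_state()['ft_force'].round(1))"
```

```text
time: 11.5
ee_pos: [0.6091, -0.026, 0.0896]
eef_rot: [0.581, 0.814, 0.0, 0.0]
ft_force: [0.4, -0.1, -0.1]
width: 0.0398
grip_force: 0.0
time: 12.0
ee_pos: [0.6077, -0.0257, 0.0887]
eef_rot: [0.581, 0.814, -0.001, -0.001]
ft_force: [-7.3, -0.7, 7.5]
width: 0.0184
grip_force: 20.0
t 12.0 pos [ 0.6077 -0.0257  0.0887] yaw 18.93 tilt [-0.0018  0.0001] j [-0.66  0.55  0.82  1.71 -0.45  1.08  0.64] -> shift [-0.0005  0.0009 -0.0003] turn -0.0012
[-0.387  1.77   0.018] [-7.3 -0.7  7.5]
```

```bash
echo '[{"jaw": 0.008},{"jaw": 0.008},{"jaw": 0.008}]' > rows.txt && python3 jog.py rows.txt 30
python3 -c "
from h import *
go(.6088,-.0259,.089,19);print(r.read_state()['torque'].round(3),r.read_state()['ft_force'].round(1))"
```

```text
time: 12.3
ee_pos: [0.6077, -0.0257, 0.0887]
eef_rot: [0.581, 0.814, -0.001, -0.001]
ft_force: [-6.8, -0.5, 8.0]
width: 0.0173
grip_force: 30.0
t 12.3 pos [ 0.6077 -0.0257  0.0887] yaw 18.93 tilt [-0.0019  0.0001] j [-0.66  0.55  0.82  1.71 -0.45  1.08  0.64] -> shift [-0.0005  0.001  -0.0003] turn -0.0013
[-0.324  1.804 -0.012] [-6.8 -0.5  8. ]
```

```bash
echo '[{"pos": [0.0005,-0.001,0],"twist": 0.05,"jaw": 0.008},{"pos": [0.0005,-0.001,0],"twist": 0.05,"jaw": 0.008},{"pos": [0.0005,-0.001,0],"twist": 0.05,"jaw": 0.008}]' > rows.txt && python3 jog.py rows.txt 30
echo '[{"twist": 0.05,"jaw": 0.008},{"twist": 0.05,"jaw": 0.008},{"twist": 0.05,"jaw": 0.008}]' > rows.txt && python3 jog.py rows.txt 30
python3 -c "
from h import *
go(.6088,-.0259,.089,19);print(r.read_state()['torque'].round(3),r.read_state()['ft_force'].round(1))"
```

```text
time: 12.6
ee_pos: [0.6077, -0.0257, 0.0888]
eef_rot: [0.601, 0.799, -0.0, 0.0]
ft_force: [-1.8, -2.4, 6.5]
width: 0.0178
grip_force: 30.0
time: 12.9
ee_pos: [0.6077, -0.0256, 0.0888]
eef_rot: [0.62, 0.784, -0.0, 0.0]
ft_force: [-2.8, -3.4, 5.3]
width: 0.0174
grip_force: 30.0
t 12.9 pos [ 0.6077 -0.0256  0.0888] yaw 13.3 tilt [ 0.0004 -0.0007] j [-0.68  0.56  0.84  1.72 -0.46  1.08  0.55] -> shift [-0.0005  0.001  -0.0002] turn -0.0995
[-0.665  0.734  0.247] [-2.8 -3.4  5.3]
```

Run:
```python
from h import *
import pickle
t=avg("top");s=avg("side");pickle.dump((t,s),open("v2.pkl","wb"))
def crop(c,x,y,w,h,k): return cv2.resize(c["img"][y:y+h,x:x+w,::-1].astype(np.uint8),None,fx=k,fy=k,interpolation=cv2.INTER_CUBIC)
cv2.imwrite("pics/k1.png",np.hstack([crop(t,262,130,88,100,4),cv2.resize(crop(s,285,160,100,90,4),(445,400))]))
```

```text
(no output)
```

View pics/k1.png

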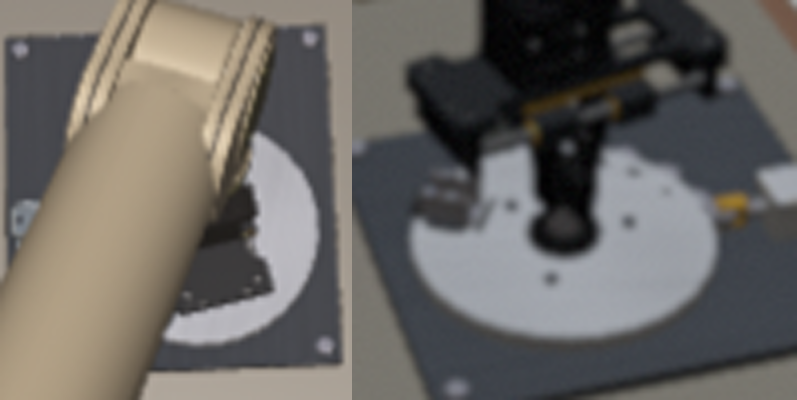

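Side view: three dial holes are visible at crop (511,205), (629,221) and (551,278), which I can use to track the dial angle. The clip is still in the nest.

```bash
cat >> h.py <<'E'
A=np.array([.6083,-.0260])
def holes(c):
    """angles (deg) of dark spots on a ring r 38..58 mm on dial top, side view, with strength"""
    g=cv2.GaussianBlur(c["img"].mean(2).astype(np.float32),(0,0),.8); out=[]
    ang=np.arange(-180,180,1.); rad=np.arange(.040,.062,.001)
    px=np.array([[proj(c,[A[0]+q*np.cos(a),A[1]+q*np.sin(a),.036]) for a in np.radians(ang)] for q in rad],np.float32)
    v=cv2.remap(g,px[...,0],px[...,1],cv2.INTER_LINEAR); return ang,rad,v
def spots(c):
    ang,rad,v=holes(c); m=((v<125)&(v>0)).astype(np.uint8); k,l,st,ce=cv2.connectedComponentsWithStats(m)
    for i in range(1,k):
        if st[i,4]<250 and st[i,2]<25: print("spot ang",(ang[0]+ce[i][0]).round(1),"r",(rad[0]+ce[i][1]*.001).round(4),st[i].tolist())
E
python3 - <<'E'
from h import *
import pickle
for f in ("v0","v1","v2"):
    print(f); spots(pickle.load(open(f+".pkl","rb"))[1])
E
```

```text
v0
spot ang -114.3 r 0.0419 [65, 1, 3, 3, 7]
spot ang 8.9 r 0.0464 [187, 5, 5, 4, 17]
spot ang 122.0 r 0.047 [302, 7, 1, 1, 1]
spot ang 141.9 r 0.0561 [312, 13, 21, 8, 106]
v1
v2
spot ang -118.3 r 0.0423 [61, 2, 2, 2, 3]
spot ang 4.5 r 0.0458 [182, 5, 6, 3, 12]
```

The width of 17.4 mm and the upward force suggest the tips, at 66.7 mm, reach below the bar's underside at 68 mm and bite the 20 mm stem. I'll open, raise 5 mm and regrip.

```bash
echo '[{"jaw": 0.03},{"twist": -0.04,"jaw": 0.03},{"pos": [0,0,-0.005],"twist": -0.04,"jaw": 0.03},{"pos": [0,0,-0.005],"twist": -0.04,"jaw": 0.03},{"pos": [0,0,-0.005],"twist": -0.04,"jaw": 0.008},{"pos": [0,0,-0.005],"twist": -0.04,"jaw": 0.008},{"pos": [0,0,-0.005],"twist": -0.04,"jaw": 0.008},{"pos": [0,0,-0.005],"twist": -0.04,"jaw": 0.008},{"pos": [0,0,-0.005],"twist": -0.04,"jaw": 0.008}]' > rows.txt && python3 jog.py rows.txt 30
python3 - <<'E'
from h import *
go(.6083,-.026,.0937,19);print(r.read_state()['torque'].round(3),r.read_state()['ft_force'].round(1))
spots(avg("side",3))
E
```

```text
time: 14.4
ee_pos: [0.6074, -0.0248, 0.0929]
eef_rot: [0.605, 0.796, -0.0, -0.0]
ft_force: [-1.2, -0.0, 0.8]
width: 0.0138
grip_force: 29.9
t 14.4 pos [ 0.6074 -0.0248  0.0929] yaw 15.53 tilt [-0.0003  0.0001] j [-0.67  0.55  0.84  1.71 -0.45  1.09  0.58] -> shift [-0.0014  0.0006 -0.0008] turn -0.0605
[0.016 0.225 0.102] [-1.2 -0.   0.8]
spot ang 7.0 r 0.047 [187, 7, 1, 1, 1]
```

Now a proper grip at 13.8 mm. I'll turn clockwise in stages.

```bash
echo '[{"pos": [-0.001,0,0],"twist": 0.03,"jaw": 0.008},{"pos": [-0.0014,0,0],"twist": 0.08,"jaw": 0.008},{"pos": [-0.0014,0,0],"twist": 0.13,"jaw": 0.008},{"pos": [-0.0014,0,0],"twist": 0.18,"jaw": 0.008},{"pos": [-0.0014,0,0],"twist": 0.23,"jaw": 0.008},{"pos": [-0.0014,0,0],"twist": 0.28,"jaw": 0.008},{"pos": [-0.0014,0,0],"twist": 0.33,"jaw": 0.008},{"pos": [-0.0014,0,0],"twist": 0.38,"jaw": 0.008},{"pos": [-0.0014,0,0],"twist": 0.43,"jaw": 0.008},{"pos": [-0.0014,0,0],"twist": 0.48,"jaw": 0.008},{"pos": [-0.0014,0,0],"twist": 0.53,"jaw": 0.008},{"pos": [-0.0014,0,0],"twist": 0.58,"jaw": 0.008}]' > rows.txt && python3 jog.py rows.txt 45
python3 - <<'E'
from h import *
go(.6083,-.026,.0937,-41.8);print(r.read_state()['torque'].round(3),r.read_state()['ft_force'].round(1))
spots(avg("side",3))
E
```

```text
time: 15.75
ee_pos: [0.6082, -0.0249, 0.0929]
eef_rot: [0.808, 0.589, 0.001, -0.0]
ft_force: [0.7, 3.9, -1.7]
width: 0.0135
grip_force: 44.9
t 15.75 pos [ 0.6082 -0.0249  0.0929] yaw -17.84 tilt [0.0004 0.0015] j [-0.75  0.61  0.96  1.71 -0.55  1.12  0.07] -> shift [-0.001   0.0004 -0.0008] turn 0.4182
[ 0.691 -0.046  0.017] [ 0.7  3.9 -1.7]
spot ang -152.9 r 0.0434 [25, 2, 5, 4, 8]
spot ang -27.4 r 0.0448 [152, 3, 3, 4, 8]
```

```bash
echo '[{"twist": 0.05,"jaw": 0.008},{"twist": 0.1,"jaw": 0.008},{"twist": 0.15,"jaw": 0.008},{"twist": 0.2,"jaw": 0.008},{"twist": 0.25,"jaw": 0.008},{"twist": 0.3,"jaw": 0.008},{"twist": 0.34,"jaw": 0.008},{"twist": 0.37,"jaw": 0.008},{"twist": 0.39,"jaw": 0.008},{"twist": 0.39,"jaw": 0.008},{"twist": 0.39,"jaw": 0.008}]' > rows.txt && python3 jog.py rows.txt 45
python3 - <<'E'
from h import *
import pickle
go(.6083,-.026,.0937,-41.8);print(r.read_state()['torque'].round(3),r.read_state()['ft_force'].round(1))
t=avg("top",4);s=avg("side",5);spots(s);pickle.dump((t,s),open("v3.pkl","wb"))
def crop(c,x,y,w,h,k): return cv2.resize(c["img"][y:y+h,x:x+w,::-1].astype(np.uint8),None,fx=k,fy=k,interpolation=cv2.INTER_CUBIC)
cv2.imwrite("pics/e1.png",np.hstack([crop(t,262,150,50,75,8),crop(s,300,165,50,75,8)]))
E
```

```text
time: 17.0
ee_pos: [0.6087, -0.0252, 0.093]
eef_rot: [0.906, 0.423, 0.001, -0.0]
ft_force: [4.2, 4.1, -2.8]
width: 0.0134
grip_force: 45.0
t 17.0 pos [ 0.6087 -0.0252  0.093 ] yaw -39.97 tilt [0.0016 0.0009] j [-0.8   0.65  1.05  1.72 -0.62  1.14 -0.27] -> shift [-0.0009  0.0002 -0.0007] turn 0.0319
[ 0.805 -0.657 -0.236] [ 4.2  4.1 -2.8]
spot ang -176.3 r 0.044 [3, 3, 3, 3, 7]
spot ang -50.6 r 0.0435 [127, 2, 6, 4, 13]
```

View pics/e1.png

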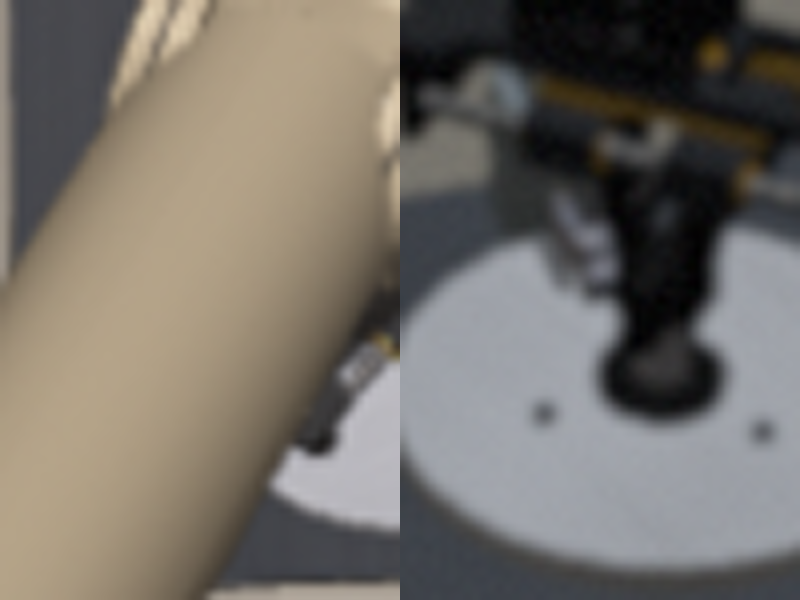

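The side view shows holes at crop (543,412) and (763,432), with the clip under the guide arm and partly hidden by the finger. I'll refine the angle by fitting a circle to the hole points.

```bash
python3 - <<'E'
from h import *
from scipy.optimize import least_squares
D=np.array([[-114.3,.0419],[8.9,.0464],[-118.3,.0423],[4.5,.0458],[-152.9,.0434],[-27.4,.0448],[-176.3,.044],[-50.6,.0435]])
P=D[:,1:]*np.c_[np.cos(np.radians(D[:,0])),np.sin(np.radians(D[:,0]))]
f=least_squares(lambda q:np.hypot(P[:,0]-q[0],P[:,1]-q[1])-q[2],[0,0,.044]);print(A+f.x[:2],f.x[2],f.fun.round(4))
a=np.degrees(np.arctan2(P[:,1]-f.x[1],P[:,0]-f.x[0]));print(a.round(1)); a=a.reshape(-1,2)
print("turned rad",np.radians(a[0]-a).round(3))
C=A+f.x[:2]
for n in ((.5427,.0108),(.5444,.0117)): print("nest ang from C",np.degrees(np.arctan2(n[1]-C[1],n[0]-C[0])),np.hypot(n[1]-C[1],n[0]-C[0]))
E
echo '[{"twist": 0.015,"jaw": 0.008},{"twist": 0.03,"jaw": 0.008},{"twist": 0.03,"jaw": 0.008},{"twist": 0.03,"jaw": 0.008}]' > rows.txt && python3 jog.py rows.txt 45
python3 -c "
from h import *
go(.6083,-.026,.0937,-41.8);print(r.read_state()['torque'].round(3),r.read_state()['ft_force'].round(1))
spots(avg('side',4))"
```

```text
[ 0.60912425 -0.02321109] 0.045147661504467126 [-0.0004  0.0001  0.     -0.0003  0.0003  0.0003 -0.0001  0.    ]
[-113.8    5.6 -117.5    1.  -150.2  -31.  -172.8  -53.7]
turned rad [[0.    0.   ]
 [0.065 0.079]
 [0.636 0.638]
 [1.03  1.034]]
nest ang from C 152.88627411999124 0.07462530037323646
nest ang from C 151.6583804790561 0.07353919335496781
time: 17.85
ee_pos: [0.6087, -0.0253, 0.093]
eef_rot: [0.912, 0.409, 0.001, -0.0]
ft_force: [4.2, 3.9, -2.7]
width: 0.0142
grip_force: 44.9
t 17.85 pos [ 0.6087 -0.0253  0.093 ] yaw -41.67 tilt [0.0016 0.0008] j [-0.8   0.66  1.05  1.72 -0.63  1.14 -0.29] -> shift [-0.0008  0.0001 -0.0007] turn 0.0022
[ 0.746 -0.731 -0.023] [ 4.2  3.9 -2.7]
spot ang -176.6 r 0.0438 [3, 3, 2, 3, 5]
spot ang -51.8 r 0.0435 [126, 2, 6, 4, 13]
```

The torque dropped from -0.24 to about 0 N m, so the roller sits at the bottom of a stop. The measured turn of about 1.06 rad from about 0.21 puts it at 1.27, the third stop, so I'll hand in.

```bash
echo '[{"jaw": 0.008},{"jaw": 0.008},{"jaw": 0.008}]' > rows.txt && python3 jog.py rows.txt 45 | tail -3; python3 -c "
from bench import r
print(r.read_state()['torque'].round(3)); print(r.close_job())"
```

```text
ft_force: [4.0, 2.9, -4.2]
width: 0.0138
grip_force: 44.9
[ 0.734 -0.769 -0.077]
the job is handed in; nothing more can be done
None
```

The job is handed in, with no verdict returned: the clip is seated in the nest, and the dial is at the third stop by my measurements (about 1.27 rad), still gripped by the knob at 45 N.

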